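# Shut the jeweller's bench cabinet, lapped leaf last

## Robot

A 6-joint arm with a two-finger parallel gripper is mounted at the origin on the work surface. World frame = base frame: x ahead of the robot, y to its left, z up, the work surface at z = 0. Lengths are in mm, angles in rad, forces in N, time in s.
With the tool pointing down it reaches from about 350 to 975 mm from the base axis. Payload 7.1 kg.
Tool frame: the origin (TCP) lies at the very end of the fingers, on their centre line; the grasp point (between the pads) lies 19 mm behind it; z points along the fingers, y is the line along which they close (so a half turn about z gives the same grasp; the last joint's range is limited). The gripper opens to 88 mm and grips with 3 to 60 N. Pads are 20 mm wide; open, the fingers measure 115 mm over their backs; the gripper's body (75 mm by 178 mm) begins 61 mm behind the grasp point.
Start: joints at [1.236, 0.423, 1.63, -0, 1.089, -0.019], TCP at [194.079, 594.086, 222.675] pointing down, gripper open.
Joint ranges: [-3, 3], [-0.9, 2.11], [0.09, 2.58], [-1.31, 4.45], [0.11, 2.69], [-2.54, 2.54]. Speed limits (rad/s): [2.39, 2.39, 3.01, 3.14, 3.14, 3.14].

## Interface

Orientations are given as a rotation vector (axis times angle).
In Python, from workcell import get_obs, get_image, job, models gives the robot as it stands.
- The arm moves only by the tool jog_arm, never from a script. Its argument "increments" is one flat list of numbers, 7 for each row, row after row: the turn, a rotation vector about the tool's x, y, z in degrees, then the shift along the tool's x, y, z in mm, then the opening in per cent of the stroke, from 0 (shut) to 100 (fully open). A call has 1 to 12 rows; each row shifts and turns the commanded pose from where the row before left it, along the tool's axes as they then stand; what a row does not reach is not made up. A row lasts 1/8 s, in which the tool goes at most 62.5 mm and 10.7 degrees, less where a joint would pass 70% of its speed; a pose out of reach is approached as far as the arm can. A call is refused whole if a number of a shift passes 62.5 or a number of a turn 10.7, either way. A call with a gripper value outside its range is refused whole. The fingers move at their own pace and stop on an object; the grip force is fixed at half the most. Time passes only in rows, so rows that do not move let the fingers close. It gives the time, the measured TCP pose, the force, the opening and the grip force at its end, in the units of the state.
- get_obs(): the state, without advancing time (a new reading comes with each control period).
- get_image(name): name is "side" or "top"; returns a dict with "pixels" (400x640x3 uint8, blue, green, red), "depth" (400x640 float32, mm along the optical axis (not along the pixel's ray), 0 where there is no reading), "fx", "fy", "cx", "cy" (pixels), "cam_to_world" (4x4, takes a point from camera to world coordinates). Camera axes: x right, y up, looking along -z (the intrinsics and any distortion apply to the point x, -y, -z); pixel columns grow to the right and rows downward; lengths in mm; the calibration is good to about 2 mm. A picture is of the moment at which its call begins.
- job.close_job(): hands the job in; it is judged then, once.
Trained networks look in the newest picture that a camera, given by its name, has taken for a name from the list of things; names that differ only in an ending like _2 or _b are one class to them, and where a whole thing is asked for, a point or a joint stands for the part that bears it (a point fixed in the world has none). Each returns a list of dicts, best first, with "p" (0 to 1); they miss things now and then, are a little off and sometimes report something else, mostly with a low value. They report only what shows in the picture. A call takes as long as a camera call. They do not tell look-alikes from the thing itself.
- models.look_for(target, camera): "centre" ([x, y, z] in mm, in world coordinates, good to about 4 mm: the middle of the surface that is visible of it).
- models.regions_of(target, camera): "region" (400x640 bool, what is visible of it).
The state is a dict: "t": time; "qpos": joint angles; "qvel": joint speeds; "joint_torque": joint torques, N m; "ee_pos": TCP position; "orientation": TCP orientation; "ft_force": force on the tool from outside, world axes, zero at the start; "moment": the same for the moment, N m; "width": finger opening in mm; "grasp_force": force on a finger pad.
Only numpy, scipy, OpenCV 4.12 (cv2) and the standard library are available. Lean on these libraries where they do the work, as an engineer would, in place of code of your own. Each camera call takes 0.05 s, during which the arm holds its last target. There are 200 camera calls.

## Task

Shut both doors of the small wooden bench cabinet so that their meeting edges lap: first the rebated door fully home while the flanged door still stands open, then the flanged door fully home on top of it, its flange lying in the other's rebate. Do not knock over or push away the glass jar standing on the bench in front of the cabinet.

Things in the scene. Friction and masses are not known exactly. Their poses are not given: they have to be found in the camera images.
- cabinet: Fixed dark wood bench cabinet, 130 mm deep (x), 280 wide (y), 150 high; two pale wood doors at its front. Origin: centre of its underside. Own +x points out of the open front, away from the robot; +y along the width. Doors: 16 mm thick, from 5 to 145 mm above the bench, back face on the hinge plane x = 65 mm when shut. Outer-face knob: 14 mm proud, 112 mm from hinge, 45 mm above the bench.
- rebated_leaf (a joint): Hinge angle (rad) of the rebated door: 0 shut, grows as its free edge swings out to the front, 1.57 square to it, stop 1.9. Upright hinge at cabinet x = 65, y = -140 mm; 147 mm from hinge to free edge. Along the last 20 mm the outer half of its thickness is cut away, leaving an 8 mm tongue. Stays where left (under 1 N moves its edge).
- flanged_leaf (a joint): Hinge angle (rad) of the flanged door: 0 shut, grows as its free edge swings out to the front, stop 1.9. Upright hinge at cabinet x = 65, y = +140 mm; 150 mm to free edge. Its last 20 mm is a 6.5 mm flange level with the outer face, lying over the other's tongue when shut. Shut first, it stops the rebated door at about 0.13 rad. Stays where left (under 1 N moves its edge).
- jar: Loose closed round glass jar with a metal lid, 60 mm across, 85 mm high, standing on the bench in front of the cabinet. Origin: centre of its underside, z along its axis.
There are look-alikes about, which are no part of the job. Of the things shaped like the jar, the glass one is meant.

How it is judged (in metres and radians):
On the way:
1. the rebated door is shut while the flanged door still stands open (value of joint rebated_leaf below 0.1 rad and value of joint flanged_leaf above 0.3 rad), for 0.2 s.
At the end, for the whole second after the job is handed in: Both doors are shut to within 0.1 rad (about 15 mm at the free edges), the flange lapped over the tongue, and the jar stands upright within 40 mm of where it was (value of joint each of rebated_leaf, flanged_leaf below 0.1 rad and angle between jar's own z axis and vertical below 0.2 rad and distance of jar from where it was at the start of the episode below 0.04 m); the robot touches nothing.
It fails at once if the jar is knocked over (angle between jar's own z axis and vertical above 0.6 rad).
It also fails if it takes over 48 s, if anything falls off the work surface, if the arm or the gripper's body presses on something with over 40 N, if the wrist force passes 120 N, or if a joint passes its speed limit or range.

## Working session

There is one attempt and no reset: what is moved stays moved. The work goes in short steps, Python scripts to look and compute and a tool call to move; the robot and the scene stay as the last step left them, time stands still between calls to the robot, and variables do not carry over. Pictures are saved under pics/ and viewed, at most 10 in all, crops included, and the job is handed in when it is done.

Besides the shell and the picture viewer there is one more tool, called after "Request:" by a JSON object that holds its "fn" and its "kwargs". jog_arm: Moves the arm, as the interface text tells. Its arguments: {"type":"object","properties":{"increments":{"type":"array"}},"required":["increments"]}

```bash
mkdir -p pics
cat > h.py <<'E'
import numpy as np, cv2
from workcell import get_obs, get_image, job, models
def cloud(im):
    d=im["depth"];v,u=np.mgrid[0:400,0:640]
    P=np.stack([(u-im["cx"])/im["fx"]*d,-(v-im["cy"])/im["fy"]*d,-d,np.ones_like(d)],-1)
    W=(P@np.array(im["cam_to_world"]).T)[...,:3]; W[d==0]=np.nan
    return W
E
python3 - <<'E'
from h import *
a=get_image("top");b=get_image("side")
for n,i in(("top",a),("side",b)):
    cv2.imwrite(f"pics/{n}0.png",i["pixels"]); np.savez(n+"0.npz",W=cloud(i),px=i["pixels"])
    print(n,np.round(i["cam_to_world"],2).tolist(),i["fx"],i["cx"])
    for t in("cabinet","rebated_leaf","flanged_leaf","jar"):
        for r in models.look_for(t,n): print(n,t,np.round(r["centre"]),round(r["p"],2))
o=get_obs();print(o["t"],o["orientation"],o["ee_pos"])
E
```

```text
top [[0.0, 0.98, -0.17, 421.3], [-1.0, 0.01, 0.01, 23.9], [0.01, 0.17, 0.98, 1002.97], [0.0, 0.0, 0.0, 1.0]] 481.3136895584145 317.820290558607
top cabinet [405.  83. 146.] 0.58
top rebated_leaf [516. -47. 146.] 0.57
top flanged_leaf [534. 212. 128.] 0.87
top jar [758.  92.  88.] 0.86
top jar [770. -23.  83.] 0.77
top jar [671.  30.  84.] 0.56
side [[0.75, -0.46, 0.47, 957.3], [0.66, 0.52, -0.54, -385.66], [0.01, 0.71, 0.7, 566.23], [0.0, 0.0, 0.0, 1.0]] 445.495236661136 316.28719058168684
side cabinet [454.  58. 100.] 0.82
side rebated_leaf [526. -59.  89.] 0.69
side flanged_leaf [546. 212.  87.] 0.7
side flanged_leaf [793. -39.  65.] 0.54
side jar [775.  72.  60.] 0.84
side jar [794. -44.  63.] 0.83
side jar [685.  14.  61.] 0.81
0.5 [-4.93992162e-01 -3.10250125e+00  8.77009769e-05] [194.0775539  594.05597797 222.65685005]
```

View pics/top0.png

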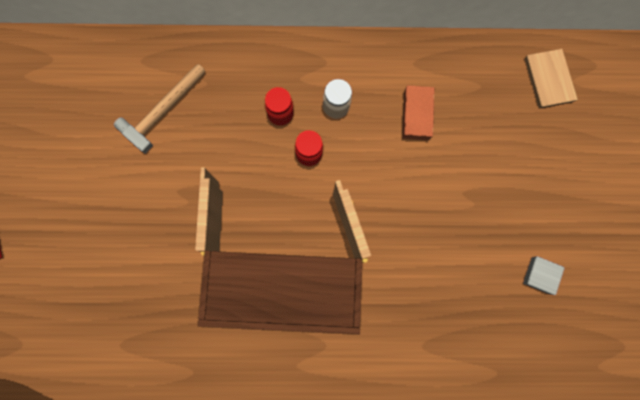

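View pics/side0.png

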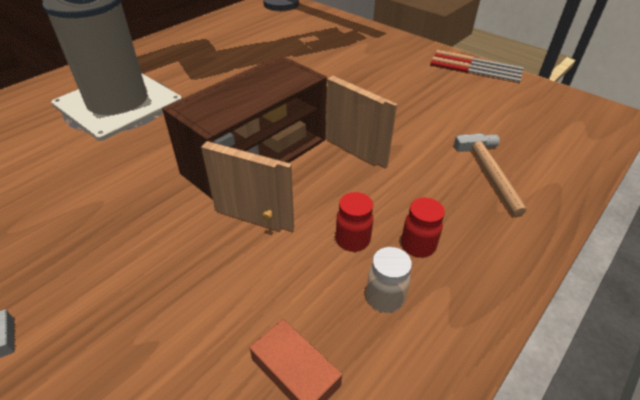

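The doors are at top (352,220), rebated, on the right, and (203,210), flanged, on the left. Three things are shaped like the jar:
- red jar at top (279,105)
- red jar at top (308,147)
- clear glass jar with a grey metal lid at top (338,95) and side (388,280)

By the description, I choose the third. Next I'll fit the geometry and check the choice in a crop.

Run:
```python
from h import *
T=np.load("top0.npz");S=np.load("side0.npz")
W=T["W"]
hsv=cv2.cvtColor(T["px"],cv2.COLOR_BGR2HSV)
# cabinet top rectangle
def sub(W,x,y,z): return (W[...,0]>x[0])&(W[...,0]<x[1])&(W[...,1]>y[0])&(W[...,1]<y[1])&(W[...,2]>z[0])&(W[...,2]<z[1])
m=sub(W,(300,720),(-150,350),(125,165))
n,l,st,_=cv2.connectedComponentsWithStats(m.astype(np.uint8))
for i in range(1,n):
    if st[i,4]<60: continue
    P=W[l==i]; r=cv2.minAreaRect(P[:,:2].astype(np.float32))
    print("comp",st[i],np.median(P[:,2]).round(1),np.round(cv2.boxPoints(r)).tolist(),np.round(r[1]))
dark=m&(hsv[...,2]<110)
r=cv2.minAreaRect(W[dark][:,:2].astype(np.float32));print("dark",r,np.round(cv2.boxPoints(r)).tolist())
for nme,D in(("top",T),("side",S)):
  for nm,cen in(("rebated",(520,-50)),("flanged",(540,212))):
    W2=D["W"];hz=sub(W2,(510 if nm=="flanged" else 490,680),(cen[1]-60,cen[1]+60),(128 if nme=="top" else 15,160))
    P=W2[hz][:,:2]; print(nme,nm,len(P))
    rr=cv2.minAreaRect(P.astype(np.float32));print(np.round(cv2.boxPoints(rr)).tolist(),np.round(rr[1]))
  W2=D["W"];j=sub(W2,(720,840),(-90,30),(70,110));P=W2[j];print("jar",np.median(P,0).round(1),P.min(0).round(),P.max(0).round())
p=S["px"];cv2.imwrite("pics/crop.png",cv2.resize(p[180:320,320:460],None,fx=4,fy=4))
```

```text
comp [  195   168   176   167 13894] 148.3 [[320.0, -75.0], [599.0, -87.0], [613.0, 227.0], [334.0, 239.0]] [314. 279.]
dark ((467.114013671875, 79.95263671875), (292.40655517578125, 277.64898681640625), 87.5807876586914) [[322.0, -60.0], [600.0, -72.0], [612.0, 220.0], [335.0, 232.0]]
top rebated 540
[[485.0, -54.0], [491.0, -70.0], [595.0, -34.0], [590.0, -18.0]] [110.  16.]
top flanged 552
[[510.0, 212.0], [613.0, 210.0], [613.0, 227.0], [510.0, 229.0]] [ 17. 103.]
jar [783.  -26.5  83.7] [758. -53.  70.] [810.  -2.  89.]
side rebated 4524
[[484.0, -55.0], [496.0, -87.0], [688.0, -16.0], [677.0, 16.0]] [205.  34.]
side flanged 3061
[[510.0, 208.0], [614.0, 207.0], [614.0, 228.0], [510.0, 228.0]] [ 20. 104.]
jar [787.6 -33.4  85. ] [759. -55.  70.] [811.  -2.  88.]
```

View pics/crop.png

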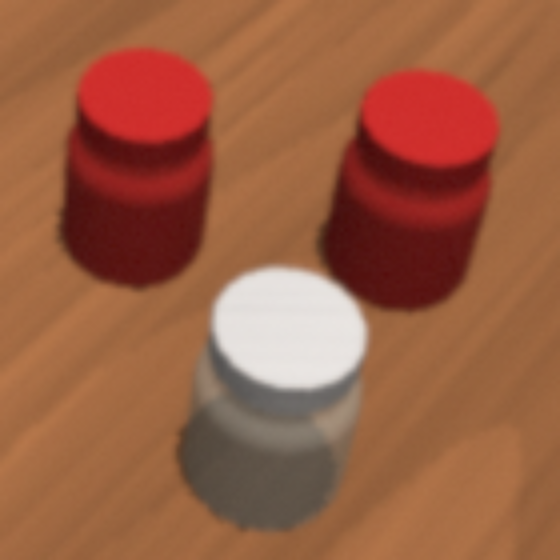

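The crop shows two opaque red jars at (140,165) and (410,190), and the clear glass jar with a grey lid at (275,395). The glass one is the jar, at about (785,-29), height 86. One more fit, limited to the cabinet body, will give the hinges.

Run:
```python
from h import *
T=np.load("top0.npz");W=T["W"];V=cv2.cvtColor(T["px"],cv2.COLOR_BGR2HSV)[...,2]
m=(W[...,2]>135)&(W[...,2]<165)&(W[...,0]>300)&(W[...,0]<455)&(W[...,1]>-120)&(W[...,1]<300)
P=W[m].astype(np.float32);r=cv2.minAreaRect(P[:,:2]);print(np.round(cv2.boxPoints(r)).tolist(),P[:,2].mean())
# lateral edges by row
b=P[np.abs(P[:,0]-400)<40];
def edge(m):
    out=[]
    for v in range(400):
        q=np.where(m[v])[0]
        if len(q)>20: out.append([*W[v,q[0],:2],*W[v,q[-1],:2]])
    return np.array(out)
e=edge(m);print(e[::8].round(0).tolist())
cols=np.where(m.sum(0)>20)[0]
e2=[]
for c in cols[4:-4:12]:
    q=np.where(m[:,c])[0];e2.append(W[q[-1],c,:2].round().tolist())
print("back",e2)
# front edge where inside depth drops, columns between the doors
m2=(W[...,2]>135)&(W[...,2]<165)
print("front",[(W[np.where(m2[:,c])[0][0],c,:2]).round().tolist() for c in range(222,330,12)])
# door centre lines
for nm,y in(("reb",(-100,0)),("fl",(195,240))):
    k=m2&(W[...,0]>485)&(W[...,1]>y[0])&(W[...,1]<y[1]);Q=W[k][:,:2]
    vx,vy,x0,y0=cv2.fitLine(Q.astype(np.float32),cv2.DIST_HUBER,0,.01,.01).ravel();s=np.sign(vx)
    d=np.array([vx,vy])*s;t=(Q-[x0,y0])@d;n=(Q-[x0,y0])@[-d[1],d[0]]
    print(nm,d.round(3),np.degrees(np.arctan2(d[1],d[0])).round(1),x0,y0,"ends",([x0,y0]+d*t.min()).round(),([x0,y0]+d*t.max()).round(),n.min().round(1),n.max().round(1))
```

```text
Traceback (most recent call last):
cv2.error: OpenCV(4.12.0) /io/opencv/modules/imgproc/src/convhull.cpp:143: error: (-215:Assertion failed) total >= 0 && (depth == CV_32F || depth == CV_32S) in function 'convexHull'
```

Run:
```python
from h import *
T=np.load("top0.npz");W=T["W"]
m2=(W[...,2]>135)&(W[...,2]<165)
m=m2&(W[...,0]>300)&(W[...,0]<455)&(W[...,1]>-120)&(W[...,1]<300)
r=cv2.minAreaRect(np.ascontiguousarray(W[m][:,:2],dtype=np.float32));print(np.round(cv2.boxPoints(r)).tolist(),W[m][:,2].mean())
cols=range(210,350,12)
print("back",[W[np.where(m[:,c])[0][-1],c,:2].round().tolist() for c in cols])
print("front",[W[np.where(m2[:,c])[0][0],c,:2].round().tolist() for c in range(222,330,12)])
for nm,y in(("reb",(-100,0)),("fl",(195,240))):
    k=m2&(W[...,0]>485)&(W[...,1]>y[0])&(W[...,1]<y[1]);Q=np.ascontiguousarray(W[k][:,:2],dtype=np.float32)
    vx,vy,x0,y0=cv2.fitLine(Q,cv2.DIST_HUBER,0,.01,.01).ravel()
    d=np.array([vx,vy])*np.sign(vx);t=(Q-[x0,y0])@d;n=(Q-[x0,y0])@np.array([-d[1],d[0]])
    print(nm,np.degrees(np.arctan2(d[1],d[0])).round(1),"ends",([x0,y0]+d*t.min()).round(),([x0,y0]+d*t.max()).round(),n.min().round(1),n.max().round(1))
```

```text
[[321.0, -72.0], [455.0, -77.0], [466.0, 215.0], [332.0, 220.0]] 148.5743647830436
back [[333.0, 196.0], [333.0, 175.0], [331.0, 155.0], [331.0, 135.0], [330.0, 114.0], [328.0, 93.0], [328.0, 73.0], [327.0, 52.0], [326.0, 31.0], [325.0, 11.0], [323.0, -10.0], [324.0, -30.0]]
front [[460.0, 180.0], [461.0, 159.0], [459.0, 138.0], [457.0, 117.0], [457.0, 96.0], [456.0, 75.0], [456.0, 54.0], [454.0, 33.0], [453.0, 11.0]]
reb 21.0 ends [484. -64.] [591. -23.] -10.0 8.9
fl 0.6 ends [485. 219.] [612. 220.] -9.8 9.7
```

Fit results:
- **Cabinet:** yaw is about -2.4°.
- **Hinges:** rebated at (451,-71), flanged at (463,209).
- **Door angles:** rebated open about 1.16 rad, flanged about 1.62 rad.

The plan is to push the outer faces with closed fingers at z = 90. First I turn the tool level with the world axes and cross over.

Request:
{"fn": "jog_arm", "kwargs": {"increments": [0,0,-9.05,0,0,0,0,0,0,-9.05,0,0,0,0,0,0,0,-27,-48,0,0,0,0,0,-27,-48,0,0,0,0,0,-27,-48,0,0,0,0,0,-27,-48,0,0,0,0,0,-27,-48,0,0,0,0,0,-27,-48,0,0,0,0,0,-27,-48,0,0,0,0,0,-27,-48,0,0,0,0,0,-27,-48,0,0,0,0,0,-27,-48,0,0]}}

```text
t: 2.0
ee_pos: [465.0, 112.5, 223.0]
orientation: [-0.0, 3.141, 0.0]
ft_force: [0.1, 0.5, 0.9]
width: 0.4
grasp_force: 0.0
```

Request:
{"fn": "jog_arm", "kwargs": {"increments": [0,0,0,-28,-49,0,0,0,0,0,-28,-49,0,0,0,0,0,-28,-49,0,0,0,0,0,-26,-47,0,0,0,0,0,0,0,0,0,0,0,0,0,0,44,0,0,0,0,0,0,44,0,0,0,0,0,0,44,0,0,0,0,0,0,0,0]}}

```text
t: 3.12
ee_pos: [571.0, -78.5, 88.0]
orientation: [0.001, -3.134, -0.002]
ft_force: [-0.0, -0.5, -0.3]
width: 0.8
grasp_force: 0.0
```

Run:
```python
import numpy as np
H=lambda n:10*abs(n[0])+14*abs(n[1])
for nm,h,s,p in(("reb",(451,-71),1,np.linspace(21,87.6,9)),("fl",(463,209),-1,np.linspace(.6,-92.4,12))):
  for q in np.radians(p):
    d=np.array([np.cos(q),np.sin(q)]);n=s*np.array([d[1],-d[0]])
    print(nm,np.degrees(q).round(),(np.array(h)+112*d+(16+H(n))*n).round())
```

```text
reb 21.0 [567. -61.]
reb 29.0 [565. -45.]
reb 38.0 [560. -29.]
reb 46.0 [553. -13.]
reb 54.0 [543.   1.]
reb 63.0 [530.  14.]
reb 71.0 [516.  25.]
reb 79.0 [500.  34.]
reb 88.0 [482.  40.]
fl 1.0 [575. 240.]
fl -8.0 [578. 225.]
fl -16.0 [580. 208.]
fl -25.0 [578. 192.]
fl -33.0 [575. 175.]
fl -42.0 [569. 159.]
fl -50.0 [560. 144.]
fl -59.0 [549. 130.]
fl -67.0 [535. 118.]
fl -75.0 [519. 108.]
fl -84.0 [502. 101.]
fl -92.0 [485.  96.]
```

Request:
{"fn": "jog_arm", "kwargs": {"increments": [0,0,0,5,18,0,0,0,0,0,2,16,0,0,0,0,0,5,16,0,0,0,0,0,7,16,0,0,0,0,0,10,14,0,0,0,0,0,13,13,0,0,0,0,0,14,11,0,0,0,0,0,16,9,0,0,0,0,0,10,5,0,0,0,0,0,3,1,0,0,0,0,0,0,0,0,0,0,0,0,0,0,0,0]}}

```text
t: 4.62
ee_pos: [489.6, 38.9, 90.7]
orientation: [0.0, 3.141, 0.0]
ft_force: [0.3, 0.8, 0.3]
width: 0.4
grasp_force: 0.0
```

Run:
```python
from h import *
a=get_image("side");cv2.imwrite("pics/side1.png",a["pixels"]);print(np.round(get_obs()["ft_force"],1))
```

```text
[-1.1 -0.3 -0.5]
```

View pics/side1.png

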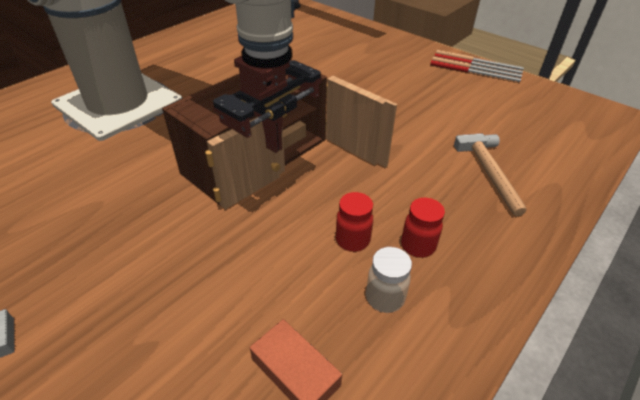

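The rebated door, at (245,165), is nearly shut behind the fingers and the jars are undisturbed. I push the last millimetres until the force rises.

Request:
{"fn": "jog_arm", "kwargs": {"increments": [0,0,0,3,0,0,0,0,0,0,3,0,0,0,0,0,0,3,0,0,0,0,0,0,0,0,0,0]}}

```text
t: 5.18
ee_pos: [482.4, 39.1, 91.0]
orientation: [0.0, 3.137, 0.0]
ft_force: [8.3, -0.2, -5.6]
width: 0.4
grasp_force: 3.8
```

Request:
{"fn": "jog_arm", "kwargs": {"increments": [0,0,0,0,0,0,0,0,0,0,-25,0,0,0,0,0,0,-25,0,0,0,0,0,0,0,0,-45,0,0,0,0,0,0,-45,0,0,0,0,-9,45,-20,0,0,0,0,-9,46,0,0,0,0,0,-9,46,0,0,0,0,0,-9,46,0,0,0,0,0,-9,46,0,0,0,0,0,0,0,0,0]}}

```text
t: 6.55
ee_pos: [575.0, 270.8, 200.3]
orientation: [-0.005, 3.141, 0.001]
ft_force: [0.2, -0.3, 0.7]
width: 0.4
grasp_force: 0.0
```

Run:
```python
from h import *
a=get_image("top");cv2.imwrite("pics/top1.png",a["pixels"]);print(get_obs()["ee_pos"])
W=cloud(a)
m=(W[...,2]>125)&(W[...,2]<165)&(W[...,1]>-80)&(W[...,1]<110)
print([(W[q[0],c,:2].round().tolist()) for c in range(300,365,6) for q in[np.where(m[:,c])[0]] if len(q)])
```

```text
[574.51268868 269.05169381 200.11418222]
[[470.0, 43.0], [470.0, 33.0], [470.0, 22.0], [470.0, 11.0], [469.0, 1.0], [469.0, -10.0], [469.0, -21.0], [467.0, -31.0], [467.0, -42.0], [467.0, -53.0], [465.0, -63.0]]
```

View pics/top1.png

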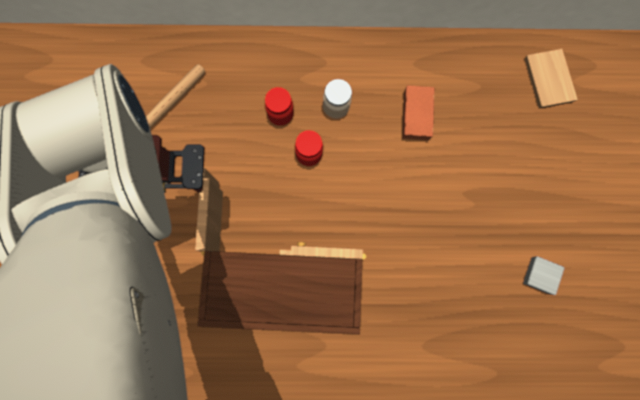

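The rebated door lies flush with the front, along (285–365, 252). The flanged door still stands open at (203,215), and the jar at (338,95) hasn't moved. Next I lower the tool and sweep the flanged door.

Request:
{"fn": "jog_arm", "kwargs": {"increments": [0,0,0,0,0,37,0,0,0,0,0,0,37,0,0,0,0,0,0,36,0,0,0,0,0,0,0,0,0,0,0,0,-14,0,0,0,0,0,0,-15,0,0,0,0,0,-3,-15,0,0,0,0,0,-2,-17,0,0,0,0,0,2,-16,0,0,0,0,0,3,-17,0,0,0,0,0,6,-16,0,0,0,0,0,9,-15,0,0]}}

```text
t: 8.1
ee_pos: [559.6, 142.0, 90.6]
orientation: [-0.0, -3.142, 0.0]
ft_force: [-0.1, 0.7, -0.0]
width: 0.6
grasp_force: 0.4
```

Request:
{"fn": "jog_arm", "kwargs": {"increments": [0,0,0,11,-14,0,0,0,0,0,14,-12,0,0,0,0,0,16,-10,0,0,0,0,0,17,-7,0,0,0,0,0,12,-4,0,0,0,0,0,0,0,0,0]}}

```text
t: 8.85
ee_pos: [489.0, 95.8, 90.7]
orientation: [0.0, -3.141, 0.0]
ft_force: [-0.5, 0.2, -0.8]
width: 0.3
grasp_force: 0.0
```

Request:
{"fn": "jog_arm", "kwargs": {"increments": [0,0,0,3,0,0,0,0,0,0,3,0,0,0,0,0,0,2,0,0,0,0,0,0,0,0,0,0]}}

```text
t: 9.35
ee_pos: [485.0, 96.4, 91.0]
orientation: [-0.001, 3.136, 0.001]
ft_force: [9.0, -0.6, -7.0]
width: 0.3
grasp_force: 4.2
```

The contact force shows the door is seated. I back off, lift clear and check.

Request:
{"fn": "jog_arm", "kwargs": {"increments": [0,0,0,-25,0,0,0,0,0,0,-25,0,0,0,0,0,0,0,0,-45,0,0,0,0,0,0,-45,0,0,0,0,0,50,-30,0,0,0,0,0,50,-30,0,0,0,0,0,50,-30,0,0,0,0,0,50,-30,0,0,0,0,0,60,-30,0,0,0,0,0,60,-30,0,0,0,0,0,0,0,0,0]}}

```text
invalid input
```

Run:
```python
from h import *
a=get_image("side");t=get_image("top");cv2.imwrite("pics/fin.png",a["pixels"]);W=cloud(t)
print(get_obs()["ee_pos"],get_obs()["ft_force"])
m=(W[...,2]>125)&(W[...,2]<165)
print([(W[q[0],c].round().tolist()) for c in range(208,365,8) for q in[np.where(m[:,c])[0]] if len(q)])
W=cloud(a);j=(W[...,0]>720)&(W[...,0]<840)&(W[...,1]>-90)&(W[...,1]<30)&(W[...,2]>70)&(W[...,2]<110);print(np.median(W[j],0))
```

```text
[484.96550379  96.34393048  90.95232603] [ 7.49276388 -1.35778741 -5.04805643]
[[443.0, 162.0, 150.0], [445.0, 148.0, 150.0], [447.0, 134.0, 151.0], [450.0, 120.0, 148.0], [456.0, 64.0, 148.0], [452.0, 22.0, 147.0], [456.0, 8.0, 144.0], [469.0, -6.0, 142.0], [469.0, -21.0, 142.0], [467.0, -35.0, 145.0], [467.0, -49.0, 145.0], [465.0, -63.0, 144.0]]
[787.6744543  -33.58203689  84.98867293]
```

View pics/fin.png

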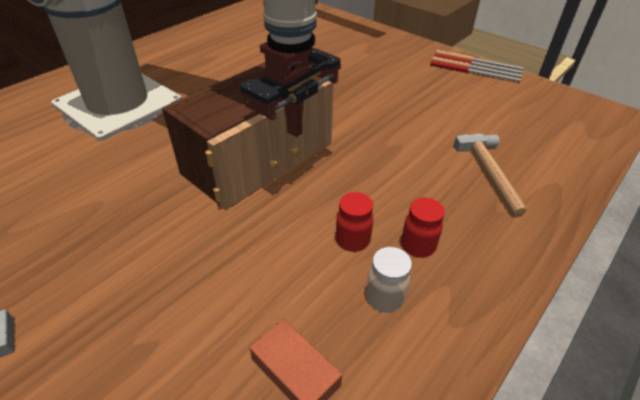

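The picture shows both doors flat across the front at (270,150). The retreat was refused because I miscounted a row, so I send it again.

Request:
{"fn": "jog_arm", "kwargs": {"increments": [0,0,0,-25,0,0,0,0,0,0,-25,0,0,0,0,0,0,0,0,-45,0,0,0,0,0,0,-45,0,0,0,0,0,50,-30,0,0,0,0,0,50,-30,0,0,0,0,0,50,-30,0,0,0,0,0,50,-20,0,0,0,0,0,50,0,0,0,0,0,0,50,0,0,0,0,0,0,0,0,0]}}

```text
t: 10.82
ee_pos: [531.3, 399.2, 290.0]
orientation: [0.006, -3.141, -0.0]
ft_force: [0.3, -0.4, 0.5]
width: 0.5
grasp_force: 0.0
```

Run:
```python
from h import *
a=get_image("side");t=get_image("top");W=cloud(t)
cv2.imwrite("pics/fin2.png",np.hstack([cv2.resize(t["pixels"][140:350,180:390],(390,390)),cv2.resize(a["pixels"][40:320,150:430],(390,390))]))
print(get_obs()["ee_pos"],get_obs()["ft_force"])
m=(W[...,2]>125)&(W[...,2]<165)
print([(W[q[0],c].round().tolist()) for c in range(208,365,8) for q in[np.where(m[:,c])[0]] if len(q)])
W=cloud(a);j=(W[...,0]>720)&(W[...,0]<840)&(W[...,1]>-90)&(W[...,1]<30)&(W[...,2]>70)&(W[...,2]<110);print(np.median(W[j],0))
```

```text
[531.5647989  396.07647132 289.94901013] [-0.10935966 -0.40177354 -0.24595604]
[[478.0, 207.0, 143.0], [478.0, 193.0, 143.0], [476.0, 178.0, 144.0], [477.0, 164.0, 144.0], [475.0, 150.0, 144.0], [475.0, 135.0, 146.0], [475.0, 122.0, 144.0], [474.0, 108.0, 140.0], [473.0, 93.0, 144.0], [472.0, 79.0, 144.0], [472.0, 65.0, 142.0], [472.0, 50.0, 145.0], [470.0, 36.0, 144.0], [470.0, 22.0, 145.0], [469.0, 8.0, 142.0], [469.0, -6.0, 141.0], [469.0, -21.0, 142.0], [467.0, -35.0, 143.0], [467.0, -49.0, 143.0], [465.0, -63.0, 142.0]]
[787.44811996 -33.52402681  85.02324554]
```

View pics/fin2.png

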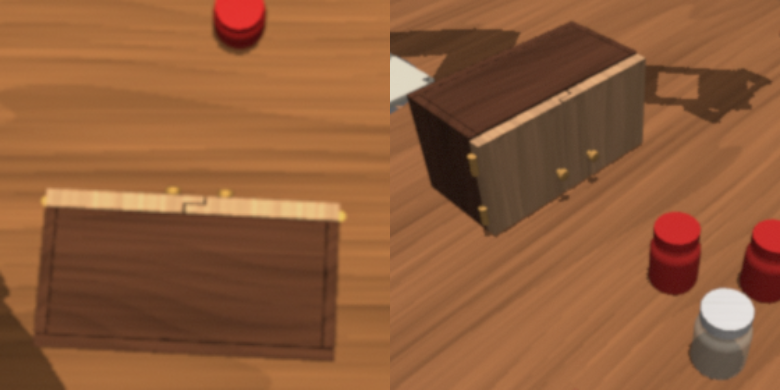

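Both doors are flush along one straight line, and the lap joint shows at (195,203). The jar hasn't moved and the arm is clear, so I hand in.

```bash
python3 -c "
from workcell import job
print(job.close_job())"
```

```text
the job is handed in; nothing more can be done
None
```

I shut the rebated door first and then the flanged door over it. The last pictures show both flush with the flange lapped and the glass jar where it started; the job is handed in, and no verdict came back.

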